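# Fit the keyed grinding drum to the tilted spindle

## Robot

A 7-joint arm with a two-finger parallel gripper is mounted at the origin on the work surface. World frame = base frame: x ahead of the robot, y to its left, z up, the work surface at z = 0. Lengths are in mm, angles in rad, forces in N, time in s.
With the tool pointing down it reaches from about 400 to 875 mm from the base axis. Payload 4.4 kg.
Tool frame: the origin (TCP) lies midway between the tips of the shut fingers; the grasp point (between the pads) lies 19 mm behind it; z points along the fingers, y is the line along which they close (so a half turn about z gives the same grasp; the last joint's range is limited). The gripper opens to 85 mm and grips with 20 to 120 N. Pads are 22 mm wide; open, the fingers measure 114 mm over their backs; the gripper's body (76 mm by 85 mm) begins 54 mm behind the grasp point. The pads swing forward as they close: fully open they stand 13 mm farther back than shut.
Start: joints at [1.208, 0.628, 0.038, 1.517, -0.027, 0.996, -0.02], TCP at [190.128, -621.586, 231.313] pointing down, gripper open.
Joint ranges: [-3.06, 3.06], [-0.37, 2.12], [-1.25, 1.32], [0.18, 2.47], [-1.1, 4.24], [0.23, 1.98], [-2.94, 2.94]. Speed limits (rad/s): [2.57, 2.57, 3.14, 3.14, 3.14, 3.14, 3.14].

## Interface

Orientations are given as [roll, pitch, yaw] about the fixed x, y, z axes, in that order (R = Rz(yaw) Ry(pitch) Rx(roll)).
In Python, from cell import monitor, cams, ctrl gives the robot as it stands.
- The arm moves only by the tool drive_tool, never from a script. Its argument "motion" is a list of rows, each an object with "fingers": the opening, from 0 (shut) to 1 (fully open); "linear": the shift along the tool's x, y, z in m, a list of three; "twist": the turn about the tool's z in rad. In form: [{"fingers": fingers, "linear": [x, y, z], "twist": twist}, ...]. A call has 1 to 5 rows; each row shifts and turns the commanded pose from where the row before left it, along the tool's axes as they then stand; what a row does not reach is not made up. A row lasts 1/12 s, in which the tool goes at most 41.7 mm and 7.16 degrees, less where a joint would pass 70% of its speed; a pose out of reach is approached as far as the arm can. A call with a gripper value outside its range is refused whole. The fingers move at their own pace and stop on an object; the grip force is fixed at half the most. Time passes only in rows, so rows that do not move let the fingers close. It gives the time, the measured TCP pose, the force, the opening and the grip force at its end, in the units of the state.
- monitor.read_state(): the state, without advancing time (a new reading comes with each control period).
- cams.get_image(name): name is "scene" or "top" or "wrist"; returns a dict with "color" (420x560x3 uint8, blue, green, red), "K" (3x3 intrinsics, pixels), "R" (3x3) and "t" (3): a world point X has camera coordinates R X + t. Camera axes: x right, y down, z forward; pixel columns grow to the right and rows downward; lengths in mm; the calibration is good to about 2 mm. A picture is of the moment at which its call begins. There is no depth.
- ctrl.finish_job(): hands the job in; it is judged then, once.
The state is a dict: "clock": time; "qpos": joint angles; "qd": joint speeds; "tau": joint torques, N m; "eef_pos": TCP position; "tool_rot": TCP orientation; "force": force on the tool from outside, world axes, zero at the start; "torque": the same for the moment, N m; "width": finger opening in mm; "gripper_force": force on a finger pad.
Only numpy, scipy, OpenCV 4.12 (cv2) and the standard library are available. Lean on these libraries where they do the work, as an engineer would, in place of code of your own. Each camera call takes 0.05 s, during which the arm holds its last target. There are 200 camera calls.

## Task

The bench grinder for smoothing chipped pots needs its blue drum. Take the blue drum from the wooden stand, turn it until the flat of its shank matches the D-shaped socket of the tilted spindle, slide it fully home without forcing it and let go of it, then push the red clamp lever all the way over. Leave the other two drums in the stand and do not knock the tea bowl.

Things in the scene. Friction and masses are not known exactly. Their poses are not given: they have to be found in the camera images.
- drum_blue: Blue grinding drum, about 220 g, starting upright at any yaw. Origin: on its axis, under the flange. Along its z: steel D-shank from -22 mm to 0 (32 mm round, a flat 8 mm off the axis, 1.2 mm foot chamfer on the round), flange to +6 (50 mm diameter), drum to +46 (40 mm diameter, the grip). The flat faces its own +x, marked by a yellow stripe on the drum's top and side.
- drum_white: Same drum as the blue one but white; it starts in another place of the stand. Leave it there.
- drum_red: Same drum as the blue one but brick red; it starts in another place of the stand. Leave it there.
- stand: Wooden stand fixed to the table, 70 mm (own x) by 260 mm (own y), 28 mm high, origin at the centre of its underside. Three square wells, 39 mm wide, in a row along its y at -85, 0 and +85 mm. The three drums hang in them in any order, flanges resting on its top, shanks loose in the wells.
- grinder: Bench grinder fixed to the table. Dark base plate 12 mm thick (own x -105 to 115 mm, y -168 to 78 mm), origin on its underside, below the socket. Its green housing, 100 mm wide, carries a spindle hub whose axis leans 30 degrees from vertical towards the grinder's own -x (the robot's side). Hub: dark steel, 64 mm diameter, nothing else near above its face.
- spindle_mouth (a point): Centre of the D-shaped socket's mouth in the hub's face, 135 mm above the table; the seated drum's origin lies here, its flange on the face. z points out along the spindle axis, x up the slope away from the robot. The frame belongs to the housing: it does not turn with the spindle. Socket 26 mm deep, 1 mm wider than the shank all round.
- hub_face (a point): Same point and axes as spindle_mouth. A white line on the hub's face marks the side of the socket's flat. The line lies anywhere within 55 degrees either way of this x, turned about z. Its angle is not reported: see it, or feel for it, pressing lightly at one angle after another until the shank drops in (drum's +x within about 8 degrees of the line). A brake holds the spindle still.
- clamp_tip (a point): Centre of the red ball (26 mm diameter) at the end of the clamp lever, on the grinder's right side. The lever is a 10 mm rod, 80 mm from pivot to ball centre; its pivot is at x -10, y -125, z 34 mm in the grinder's frame.
- clamp (a joint): Angle of the clamp lever: at 0 it leans 0.5 rad from upright to the grinder's own -x (towards the robot), it swings towards the grinder's +x and is all the way over at 1.0 rad. It moves with about 1 N at the ball and stays where it is left.
- tea_bowl: White porcelain tea bowl, 90 mm rim diameter, 60 mm high, standing between and beyond the stand and the grinder; origin at the centre of its underside. Do not move it.
Not all that is in view belongs to the job. Leave any green look-alike of the drum_blue alone.

How it is judged (in metres and radians):
On the way, in this order (a step that is already met when the one before it is completed fails the run):
1. the blue drum is out of the stand, lifted at least 40 mm above its place (z of drum_blue in the frame of stand above 0.068 m), for 0.1 s.
2. the blue drum is seated fully home in the spindle and let go, with the clamp lever still open (z of drum_blue in the frame of spindle_mouth between -0.003 and 0.003 m and distance between drum_blue and spindle_mouth below 0.005 m and angle between the z axis of drum_blue and the z axis of spindle_mouth, either way round below 0.07 rad and contact force between the fingers and drum_blue below 0.1 N and value of joint clamp below 0.6 rad), for 0.2 s.
3. the clamp lever is pushed all the way over (value of joint clamp above 0.85 rad), for 0.1 s.
At the end, for the whole second after the job is handed in: The blue drum stands fully home in the spindle (origin within 5 mm of the socket mouth and within 3 mm of it along the axis, axes within 4 degrees), released and at rest, the clamp lever is beyond 0.85 rad, and the other drums and the tea bowl are within 30 mm of where they stood (z of drum_blue in the frame of spindle_mouth between -0.003 and 0.003 m and distance between drum_blue and spindle_mouth below 0.005 m and angle between the z axis of drum_blue and the z axis of spindle_mouth, either way round below 0.07 rad and value of joint clamp above 0.85 rad and distance of each of drum_white, drum_red, tea_bowl from where it was at the start of the episode below 0.03 m and linear speed of drum_blue below 0.02 m/s and contact force between the fingers and drum_blue below 0.1 N); the robot touches nothing.
It fails at once if another drum is moved by more than 30 mm (distance of any of drum_white, drum_red from where it was at the start of the episode above 0.03 m).
It fails at once if the tea bowl is moved by more than 30 mm (distance of tea_bowl from where it was at the start of the episode above 0.03 m).
It fails at once if the blue drum is forced against the grinder with more than 60 N (contact force between drum_blue and grinder above 60 N).
It also fails if it takes over 70 s, if anything falls off the work surface, if the arm or the gripper's body presses on something with over 40 N, if the wrist force passes 120 N, or if a joint passes its speed limit or range.

## Working session

There is one attempt and no reset: what is moved stays moved. The work goes in short steps, Python scripts to look and compute and a tool call to move; the robot and the scene stay as the last step left them, time stands still between calls to the robot, and variables do not carry over. Pictures are saved under pics/ and viewed, at most 10 in all, crops included, and the job is handed in when it is done.

Besides the shell and the picture viewer there is one more tool, called after "Request:" as name(argument=value, ...) on one line, values as JSON. drive_tool: Moves the arm, as the interface text tells. Its arguments: {"type":"object","properties":{"motion":{"type":"array"}},"required":["motion"]}

```bash
ls; mkdir -p pics
python3 - <<'E'
from cell import monitor, cams
import cv2, json, numpy as np
print(monitor.read_state())
d={}
for n in ("scene","top"):
    g=cams.get_image(n); cv2.imwrite(f"pics/{n}.png",g["color"]); d[n]={k:np.array(g[k]).tolist() for k in("K","R","t")}
    print(n,d[n])
json.dump(d,open("cal.json","w"))
E
```

```text
pics
{'clock': 0.0, 'qpos': array([ 1.20821572,  0.62935012,  0.03844154,  1.51843253, -0.02699792,
        0.99629328, -0.0200073 ]), 'qd': array([ 0.00019177,  0.00012324,  0.00036551,  0.00262844, -0.00037995,
       -0.00036586,  0.00121954]), 'tau': array([ 3.68705187e-04, -5.63404763e+01,  1.22640342e+00, -1.93445385e+01,
        1.10383920e-02,  1.05005750e-02, -3.19934850e-05]), 'eef_pos': array([ 189.92064811, -620.944904  ,  230.36586785]), 'tool_rot': array([-3.13962762e+00,  2.90692986e-05,  2.96773335e-01]), 'force': array([ 0.67723179, -0.88079485, -0.46730991]), 'torque': array([ 0.01206151, -0.04831133, -0.01086998]), 'gripper_force': 0.0, 'width': 85.28549585885555}
scene {'K': [[426.266677855019, 0.0, 278.77616117508063], [0.0, 426.266677855019, 210.60394620068698], [0.0, 0.0, 1.0]], 'R': [[-0.29668874509152027, 0.9549653158850891, 0.004127225764413506], [0.7189776419953473, 0.22621234886893282, -0.6571903251950763], [-0.6285275959310209, -0.1920135898203348, -0.7537133689125325]], 't': [147.57582574747858, -386.4090869990527, 1626.2641244072074]}
top {'K': [[382.3199161543279, 0.0, 276.2586768900111], [0.0, 382.3199161543279, 198.32337411634933], [0.0, 0.0, 1.0]], 'R': [[0.025884538663137946, -0.9996476372132024, -0.005881502551049717], [-0.9817235962948331, -0.02430987523070645, -0.18875330578351976], [0.18854381754949157, 0.010659802077382366, -0.9820069233378829]], 't': [28.4274354399386, 632.0184841282037, 965.8712312230348]}
```

View pics/scene.png

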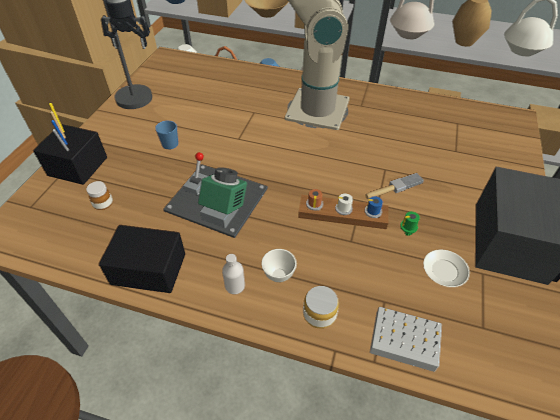

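View pics/top.png

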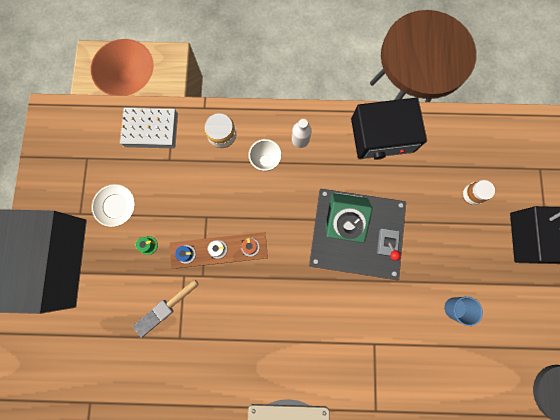

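In the scene picture, the blue drum is at (374,206) in the stand. The green one at (411,223) is a look-alike outside the stand, and the blue cup at (167,135) isn't a drum. In the top view the blue drum is at (185,254), the hub at (350,222) and the red ball at (395,256). I'll confirm this in one enlarged crop sheet.

Run:
```python
import cv2, numpy as np
t=cv2.imread("pics/top.png"); s=cv2.imread("pics/scene.png")
def c(im,x,y,w,h,W,H): return cv2.resize(im[y:y+h,x:x+w],(W,H),interpolation=cv2.INTER_CUBIC)
# top stand 160..280,228..273 x? ; scale annotated
A=c(t,160,215,120,90,400,300); B=c(t,305,185,106,106,300,300)
C=c(s,290,180,110,55,400,200); D=c(s,160,145,112,90,400,300)
E=c(t,325,200,50,50,300,300)
o=np.zeros((600,800,3),np.uint8)
o[:300,:400]=A;o[:300,400:700]=B;o[300:500,:400]=C
o[300:600,500:800]=E
cv2.imwrite("pics/crops.png",o)
cv2.imwrite("pics/crops2.png",np.hstack([D,c(s,205,160,40,30,400,300)]))
```

```text
(no output)
```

View pics/crops.png

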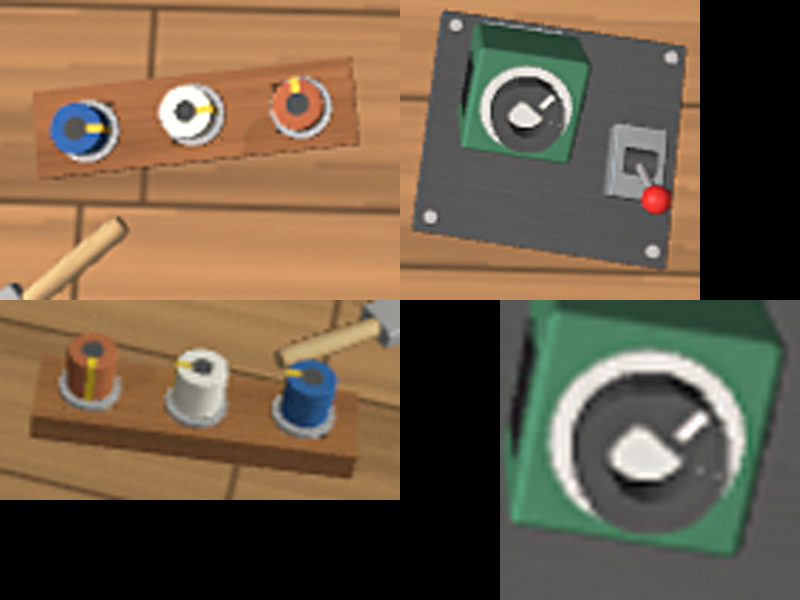

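View pics/crops2.png

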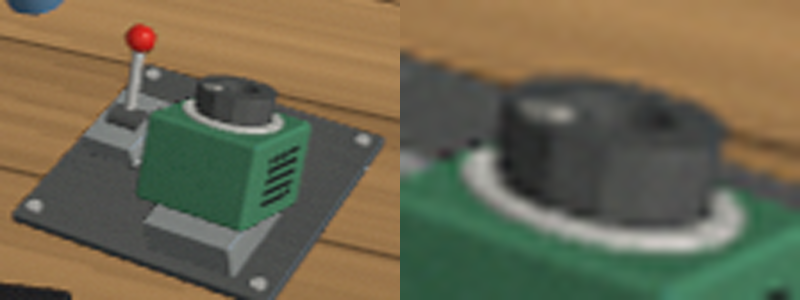

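```bash
cat > h.py <<'E'
import json, numpy as np
from scipy.optimize import least_squares
from scipy.spatial.transform import Rotation as Ro
cal={k:{a:np.array(b) for a,b in v.items()} for k,v in json.load(open("cal.json")).items()}
def proj(c,X):
    if isinstance(c,str): c=cal[c]
    p=(np.atleast_2d(X)@c["R"].T+c["t"])@c["K"].T; return p[:,:2]/p[:,2:]
def ray(c,uv):
    if isinstance(c,str): c=cal[c]
    return -c["R"].T@c["t"], c["R"].T@np.linalg.solve(c["K"],[uv[0],uv[1],1.])
def onplane(c,uv,p0,n):
    o,d=ray(c,uv); return o+d*((np.array(p0)-o)@n)/(d@n)
E
python3 - <<'E'
from h import *
for c in cal: print(c,ray(c,(0,0))[0])
B=lambda x,y:(305+(x-400)/2.830,185+y/2.830)
A=lambda x,y:(160+x/3.3333,215+y/3.3333)
Cc=lambda x,y:(290+x/3.636,180+(y-300)/3.636)
D=lambda x,y:(160+x/3.571,145+y/3.333)
E=lambda x,y:(325+(x-500)/6,200+(y-300)/6)
def W(p,L): return Ro.from_euler('z',p[2]).apply(L)+[p[0],p[1],0]
G=np.array([[115,78,12],[115,-168,12],[-105,-168,12],[-105,78,12]],float)
uvt=np.array([B(444,12),B(686,46),B(667,268),B(413,230)])
uvs=np.array([D(15,215),D(384,142)]) # -> labelled: lower-left, right
f=lambda p:(proj("top",W(p,G))-uvt).ravel()
g=least_squares(f,[600,-200,0]); print("grinder",g.x,f(g.x).round(1))
print("pred scene corners",proj("scene",W(g.x,G)).round(1).tolist(),uvs.round(1).tolist())
th=np.pi/6
yaw=g.x[2]
M=W(g.x,[[0,0,135]])[0]; Rm=Ro.from_euler('z',yaw).as_matrix()@Ro.from_euler('y',-th).as_matrix()
print("mouth",M,"proj top",proj("top",M),"scene",proj("scene",M),"z",Rm[:,2])
ph=np.radians([0,90,180,270]); 
rim=M+(Rm@np.array([32*np.cos(ph),32*np.sin(ph),0*ph])).T
print("rim E px",((proj("top",rim)-[325,200])*6+[500,300]).round(0).tolist(), "ctr",((proj("top",M)-[325,200])*6+[500,300]))
for uv in [E(680,438),E(703,418),E(692,428)]:
    q=Rm.T@(onplane("top",uv,M,Rm[:,2])-M); print("line pt",q.round(1),np.degrees(np.arctan2(q[1],q[0])))
q=Rm.T@(onplane("scene",(160+112/2,0) ,M,Rm[:,2])-M)
S=np.array([[35,130,28],[35,-130,28]],float)
uv=np.array([A(35,93),A(353,58),A(359,143)])
S=np.array([[35,130,28],[35,-130,28],[-35,-130,28]],float)
f=lambda p:(proj("top",W(p,S))-uv).ravel()
s=least_squares(f,[600,100,0]); print("stand",s.x,f(s.x).round(1)); print("blue well",W(s.x,[[0,85,28]]),W(s.x,[[0,0,28]]))
c=onplane("top",A(76,128),[0,0,74],np.array([0,0,1.])); e=onplane("top",A(103,128),[0,0,74],np.array([0,0,1.]))
print("blue top",c,"stripe yaw",np.degrees(np.arctan2(*(e-c)[[1,0]])))
c2=onplane("scene",Cc(313,376),[0,0,74],np.array([0,0,1.])); e2=onplane("scene",Cc(289,373),[0,0,74],np.array([0,0,1.]))
print("scene",c2,"stripe yaw",np.degrees(np.arctan2(*(e2-c2)[[1,0]])))
ball=W(g.x,[[-10-80*np.sin(.5),-125,34+80*np.cos(.5)]])[0]; print("ball",ball,proj("top",ball),B(656,200),proj("scene",ball),D(141,38))
E
```

```text
scene [1343.75546123  258.74552467  971.18361966]
top [ 437.62257892   33.48571301 1067.95501034]
grinder [ 5.48299833e+02 -1.40084776e+02 -1.23081493e-01] [-0.9 -0.9  0.7 -0.3  0.5  0.7 -0.3  0.3]
pred scene corners [[234.7, 235.8], [162.0, 208.8], [200.4, 163.3], [267.8, 185.4]] [[164.2, 209.5], [267.5, 187.6]]
mouth [ 548.29983342 -140.08477579  135.        ] proj top [[350.60671365 227.62058084]] scene [[226.38690199 170.82976384]] z [-0.49621752  0.06138548  0.8660254 ]
rim E px [[669.0, 393.0], [576.0, 454.0], [639.0, 536.0], [732.0, 477.0]] ctr [[653.64028192 465.72348501]]
line pt [13.7 -8.1 -0. ] -30.75652058464098
line pt [ 23.7 -15.5  -0. ] -33.22173017952585
line pt [ 18.7 -12.    0. ] -32.72252299474977
stand [4.90208694e+02 1.95581971e+02 1.35046325e-01] [-0.2 -0.1 -0.3 -0.1  0.6  0.2]
blue well [[478.76461614 279.80805446  28.        ]] [[490.20869439 195.58197136  28.        ]]
blue top [477.85299115 281.56243116  74.        ] stripe yaw -88.53252309298378
scene [477.20823545 284.08179664  74.        ] stripe yaw -82.36782791837322
ball [ 484.96521632 -258.20268197  104.20660495] [[396.09870115 255.54711982]] (395.4593639575972, 255.67137809187278) [[198.81449255 156.3109772 ]] (199.48473816858024, 156.4011401140114)
```

Top view sheet: blue drum top at (182.8,253.4), the end place of the stand, with its stripe pointing right (world yaw about -86°). The hub's white line runs (355,223) to (358.8,219.7), about -33° from mouth x. Scene sheet: lever open, ball at (199.5,156.4), which agrees with my fit. This confirms the blue drum in the stand is the one to take. The green one stands outside the stand, so I'm leaving it.

The moves allow no tilting of the tool, so I'll turn the drum 30° within the grip against the well wall. First I'll move towards the stand.

Request:
drive_tool(motion=[{"fingers": 1,"linear": [0.034,-0.02,0],"twist": 0},{"fingers": 1,"linear": [0.034,-0.02,0],"twist": 0},{"fingers": 1,"linear": [0.034,-0.02,0],"twist": 0},{"fingers": 1,"linear": [0.034,-0.02,0],"twist": 0},{"fingers": 1,"linear": [0.034,-0.02,0],"twist": 0}])

```text
clock: 0.52
eef_pos: [324.2, -474.5, 231.0]
tool_rot: [-3.141, 0.0, 0.296]
force: [0.4, 0.1, 1.0]
width: 85.3
gripper_force: 0.0
```

Request:
drive_tool(motion=[{"fingers": 1,"linear": [0.034,-0.02,0],"twist": 0},{"fingers": 1,"linear": [0.034,-0.02,0],"twist": 0},{"fingers": 1,"linear": [0.034,-0.02,0],"twist": 0},{"fingers": 1,"linear": [0.034,-0.02,0],"twist": 0},{"fingers": 1,"linear": [0.034,-0.02,0],"twist": 0}])

```text
clock: 0.93
eef_pos: [457.6, -329.1, 231.1]
tool_rot: [-3.141, 0.0, 0.297]
force: [0.2, -0.7, 0.8]
width: 85.5
gripper_force: 0.0
```

Request:
drive_tool(motion=[{"fingers": 1,"linear": [0.013,-0.0384,0],"twist": 0},{"fingers": 1,"linear": [0.013,-0.0384,0],"twist": 0},{"fingers": 1,"linear": [0.013,-0.0384,0],"twist": 0},{"fingers": 1,"linear": [0.013,-0.0384,0],"twist": 0},{"fingers": 1,"linear": [0,0,0],"twist": 0}])

```text
clock: 1.35
eef_pos: [461.8, -159.0, 231.0]
tool_rot: [-3.135, -0.0, 0.309]
force: [0.4, 0.4, -0.5]
width: 85.0
gripper_force: 0.0
```

```bash
cat > w.py <<'E'
import sys,cv2,pickle
from cell import monitor,cams
n=sys.argv[1]; c=sys.argv[2] if len(sys.argv)>2 else "wrist"
g=cams.get_image(c); cv2.imwrite(f"pics/{n}.png",g["color"]); pickle.dump((g,monitor.read_state()),open(n+".pkl","wb"))
E
python3 w.py hub; python3 -c "
import pickle;g,s=pickle.load(open('hub.pkl','rb'));print(s['eef_pos'],-g['R'].T@g['t'],g['R'])"
```

```text
[ 461.86552417 -163.58412355  231.16915995] [ 539.10700625 -133.72798143  374.9148019 ] [[ 0.30344268 -0.95283363 -0.0055322 ]
 [-0.90296062 -0.2894043   0.31765904]
 [-0.30427726 -0.09139595 -0.94818887]]
```

View pics/hub.png

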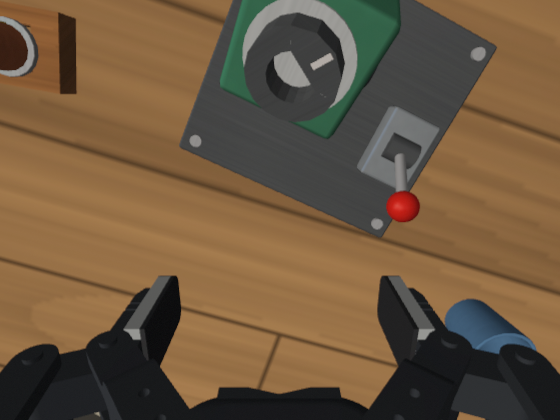

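Run:
```python
from h import *; import pickle,cv2
g,s=pickle.load(open('hub.pkl','rb'))
W=lambda p,L: Ro.from_euler('z',p[2]).apply(L)+[p[0],p[1],0]
G=np.array([[115,-168,12],[-105,-168,12],[-105,78,12]],float); uv=np.array([[496,46],[382,238],[180,147]])
f=lambda p:(proj(g,W(p,G))-uv).ravel()
r=least_squares(f,[548,-140,-.12]).x; print(r,f(r).round(1))
M=W(r,[[0,0,135]])[0]; Rm=Ro.from_euler('z',r[2]).as_matrix()@Ro.from_euler('y',-np.pi/6).as_matrix()
for p in [(312,67),(333,57),(322.5,62)]:
    q=Rm.T@(onplane(g,p,M,Rm[:,2])-M); print(q.round(1),np.degrees(np.arctan2(q[1],q[0])))
im=cv2.resize(g["color"][0:140,200:400],None,fx=4,fy=4,interpolation=cv2.INTER_CUBIC)
a=np.linspace(0,2*np.pi,73)
for rad,col in((32,(0,255,0)),(17,(0,0,255))):
    P=proj(g,M+(Rm@np.array([rad*np.cos(a),rad*np.sin(a),0*a])).T)
    cv2.polylines(im,[np.int32((P-[200,0])*4)],True,col,1)
    print(P[[0,18,36,54]].round(1).tolist())
cv2.imwrite("pics/hubfit.png",im)
```

```text
[ 5.49011543e+02 -1.37363874e+02 -1.21746280e-01] [ 2.6 -0.6  0.1  0.8 -2.9  0.9]
[13.6 -8.9 -0. ] -33.30862927187043
[ 24.8 -17.7   0. ] -35.425792105836436
[ 19.3 -13.4  -0. ] -34.70580612088331
[[311.8, 32.1], [245.3, 57.0], [273.6, 117.7], [334.5, 100.9]]
[[301.3, 55.5], [266.8, 67.6], [281.2, 100.6], [314.2, 90.9]]
```

View pics/hubfit.png

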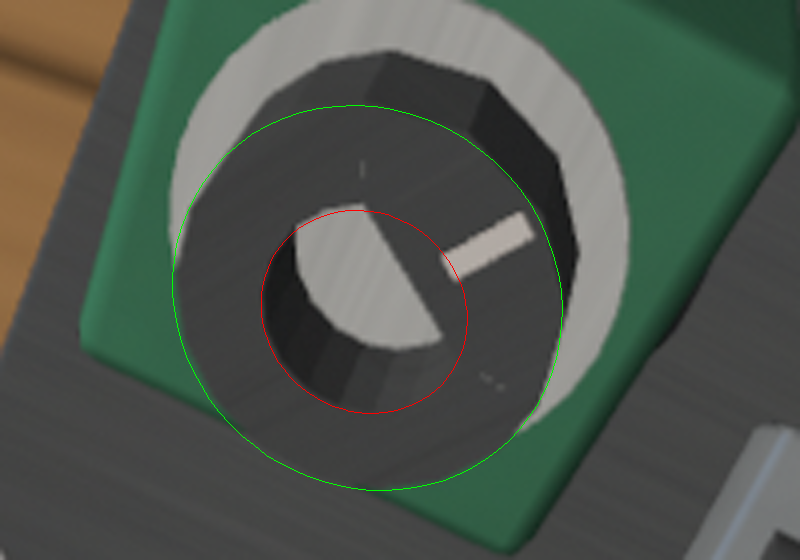

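Request:
drive_tool(motion=[{"fingers": 1,"linear": [0.013,-0.0384,0],"twist": 0},{"fingers": 1,"linear": [0.013,-0.0384,0],"twist": 0},{"fingers": 1,"linear": [0.013,-0.0384,0],"twist": 0},{"fingers": 1,"linear": [0.013,-0.0384,0],"twist": 0},{"fingers": 1,"linear": [0.013,-0.0384,0],"twist": 0}])

```text
clock: 1.82
eef_pos: [467.7, 34.2, 231.3]
tool_rot: [3.141, -0.0, 0.294]
force: [0.1, 0.2, -0.1]
width: 85.1
gripper_force: 0.0
```

Request:
drive_tool(motion=[{"fingers": 1,"linear": [0.013,-0.0384,0],"twist": 0},{"fingers": 1,"linear": [0.013,-0.0384,0],"twist": 0},{"fingers": 1,"linear": [0,0,0],"twist": -0.12},{"fingers": 1,"linear": [0,0,0],"twist": -0.12},{"fingers": 1,"linear": [0,0,0],"twist": -0.12}])

```text
clock: 2.23
eef_pos: [470.3, 115.0, 231.0]
tool_rot: [3.141, 0.001, 0.664]
force: [-0.8, -0.1, -0.0]
width: 85.5
gripper_force: 0.0
```

Request:
drive_tool(motion=[{"fingers": 1,"linear": [0,0,0],"twist": -0.12},{"fingers": 1,"linear": [0,0,0],"twist": -0.12},{"fingers": 1,"linear": [0,0,0],"twist": -0.12},{"fingers": 1,"linear": [0,0,0],"twist": -0.12},{"fingers": 1,"linear": [0,0,0],"twist": -0.12}])

```text
clock: 2.65
eef_pos: [470.6, 113.5, 231.1]
tool_rot: [3.141, 0.001, 1.261]
force: [-0.4, 0.1, 0.2]
width: 85.4
gripper_force: 0.0
```

Request:
drive_tool(motion=[{"fingers": 1,"linear": [0,0,0],"twist": -0.12},{"fingers": 1,"linear": [0,0,0],"twist": -0.12},{"fingers": 1,"linear": [0,0,0],"twist": -0.12},{"fingers": 1,"linear": [0,0,0],"twist": -0.12},{"fingers": 1,"linear": [0,0,0],"twist": 0}])

```text
clock: 3.07
eef_pos: [470.5, 113.5, 231.0]
tool_rot: [-3.141, 0.0, 1.738]
force: [-0.3, 0.8, -0.4]
width: 85.2
gripper_force: 0.0
```

The fit lies right on the hub: mouth at (549,-137), line at about -34.5°. Next I'll go over the blue drum.

Request:
drive_tool(motion=[{"fingers": 1,"linear": [0.0328,0.007,0],"twist": 0},{"fingers": 1,"linear": [0.0328,0.007,0],"twist": 0},{"fingers": 1,"linear": [0.0328,0.007,0],"twist": 0},{"fingers": 1,"linear": [0.0328,0.007,0],"twist": 0},{"fingers": 1,"linear": [0.0328,0.007,0],"twist": 0}])

```text
clock: 3.48
eef_pos: [478.1, 282.9, 231.1]
tool_rot: [3.142, 0.001, 1.731]
force: [1.3, 0.6, -0.4]
width: 85.8
gripper_force: 0.0
```

Request:
drive_tool(motion=[{"fingers": 1,"linear": [0,0,0],"twist": -0.12},{"fingers": 1,"linear": [0,0,0],"twist": -0.12},{"fingers": 1,"linear": [0,0,0],"twist": -0.12},{"fingers": 1,"linear": [0,0,0],"twist": -0.12},{"fingers": 1,"linear": [0,0,0],"twist": 0}])

```text
clock: 3.9
eef_pos: [477.9, 281.5, 230.8]
tool_rot: [-3.141, -0.0, 2.215]
force: [0.4, 0.2, -0.6]
width: 85.2
gripper_force: 0.0
```

```bash
python3 w.py drum
python3 - <<'E'
from h import *; import pickle,cv2
g,s=pickle.load(open('drum.pkl','rb')); print(s['eef_pos'],s['tool_rot'],proj(g,[477.6,282,74]))
E
```

```text
[477.91329762 281.57046522 230.93038276] [-3.14096918e+00 -1.25774030e-04  2.21066115e+00] [[278.86684231 189.55230723]]
```

View pics/drum.png

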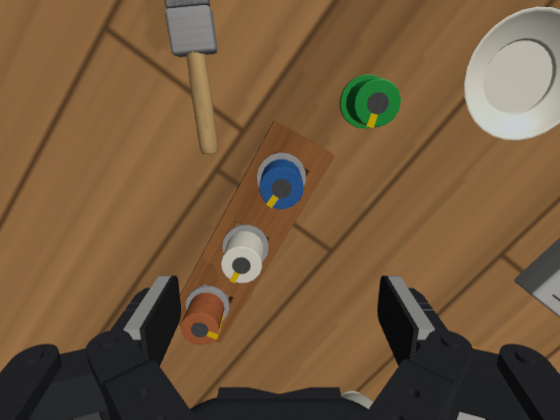

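The blue drum's top is centred at (281.5,187), with the stripe's end at about (270,205). The green look-alike at (372,102) is outside the stand.

Run:
```python
from h import *; import pickle,cv2
g,s=pickle.load(open('drum.pkl','rb')); n=np.array([0,0,1.])
im=g["color"]; hsv=cv2.cvtColor(im,cv2.COLOR_BGR2HSV)[150:220,250:320]
y=cv2.inRange(hsv,(20,120,120),(35,255,255)); ys,xs=np.nonzero(y); m=(xs.mean()+250,ys.mean()+150); print("yellow",m,len(xs))
dk=im[150:220,250:320].max(2)<85; ys,xs=np.nonzero(dk); print("dark",xs.mean()+250,ys.mean()+150,len(xs))
for c in [(281.5,187),(xs.mean()+250,ys.mean()+150)]:
  C=onplane(g,c,[0,0,74],n)
  for e in [m,(270,205)]:
    E=onplane(g,e,[0,0,74],n); print(C,np.linalg.norm(E-C),np.degrees(np.arctan2(*(E-C)[[1,0]])))
```

```text
yellow (np.float64(271.5609756097561), np.float64(201.08536585365854)) 82
dark 279.27659574468083 185.24202127659575 376
[478.06484831 285.31474119  74.        ] 16.005665361741222 -87.33210023509876
[478.06484831 285.31474119  74.        ] 19.935037781376064 -84.72611771672
[475.49281357 285.41686699  74.        ] 16.428790343745423 -78.35164628567773
[475.49281357 285.41686699  74.        ] 20.433106727023503 -77.55208506825434
```

Request:
drive_tool(motion=[{"fingers": 1,"linear": [0.001,0.001,0.037],"twist": -0.03},{"fingers": 1,"linear": [0,0,0.037],"twist": 0},{"fingers": 1,"linear": [0,0,0.037],"twist": 0},{"fingers": 1,"linear": [0,0,0.037],"twist": 0},{"fingers": 1,"linear": [0,0,0.035],"twist": 0}])

```text
clock: 4.37
eef_pos: [478.0, 282.8, 46.5]
tool_rot: [-3.141, 0.001, 2.24]
force: [0.9, 0.5, -0.0]
width: 85.2
gripper_force: 0.0
```

Request:
drive_tool(motion=[{"fingers": 0.46,"linear": [0,0,0],"twist": 0},{"fingers": 0.46,"linear": [0,0,0],"twist": 0},{"fingers": 0.46,"linear": [0,0,0],"twist": 0},{"fingers": 0.46,"linear": [0,0,0],"twist": 0},{"fingers": 0.46,"linear": [0,0,0],"twist": 0}])

```text
clock: 4.78
eef_pos: [479.2, 284.8, 50.8]
tool_rot: [3.137, 0.001, 2.246]
force: [-0.6, 0.2, 3.5]
width: 39.5
gripper_force: 12.2
```

Request:
drive_tool(motion=[{"fingers": 0.46,"linear": [0,0,0],"twist": 0},{"fingers": 0.46,"linear": [0,0,0],"twist": 0},{"fingers": 0.46,"linear": [0,0,0],"twist": 0},{"fingers": 0.46,"linear": [0,0,0],"twist": 0},{"fingers": 0.46,"linear": [0,0,0],"twist": 0}])

```text
clock: 5.2
eef_pos: [479.2, 284.8, 50.8]
tool_rot: [3.137, 0.001, 2.246]
force: [-0.6, -0.4, 8.1]
width: 39.7
gripper_force: 12.5
```

Commanding the fingers part-shut gives a light grip of about 12 N, which suits the turning. Now a small lift, then align with the well wall.

Request:
drive_tool(motion=[{"fingers": 0.45,"linear": [0,0,-0.007],"twist": 0},{"fingers": 0.45,"linear": [0,0,-0.007],"twist": 0},{"fingers": 0.45,"linear": [0,0,0],"twist": 0},{"fingers": 0.45,"linear": [0,0,0],"twist": 0},{"fingers": 0.45,"linear": [0,0,0],"twist": 0}])

```text
clock: 5.62
eef_pos: [477.6, 283.6, 62.4]
tool_rot: [-3.142, 0.0, 2.247]
force: [-0.3, -0.4, -1.1]
width: 38.8
gripper_force: 29.2
```

Request:
drive_tool(motion=[{"fingers": 0.45,"linear": [0,0,0],"twist": 0.108},{"fingers": 0.45,"linear": [0,0,0],"twist": 0.108},{"fingers": 0.45,"linear": [0,0,0],"twist": 0.108},{"fingers": 0.45,"linear": [0,0,0],"twist": 0.108},{"fingers": 0.45,"linear": [0,0,0],"twist": 0.108}])

```text
clock: 6.03
eef_pos: [477.5, 283.5, 61.9]
tool_rot: [-3.141, 0.0, 1.701]
force: [0.0, 0.8, -1.8]
width: 39.1
gripper_force: 29.2
```

Request:
drive_tool(motion=[{"fingers": 0.45,"linear": [0,0,0],"twist": 0},{"fingers": 0.45,"linear": [0,0,0],"twist": 0}])

```text
clock: 6.2
eef_pos: [477.4, 283.8, 62.0]
tool_rot: [-3.141, 0.0, 1.71]
force: [0.3, 0.2, -1.2]
width: 39.1
gripper_force: 29.2
```

```bash
python3 w.py lift; python3 w.py lifts scene
python3 - <<'E'
import cv2,numpy as np
a=cv2.imread('pics/lift.png')[130:420,130:430]; b=cv2.imread('pics/lifts.png')[150:250,330:430]
cv2.imwrite('pics/lc.png',np.hstack([cv2.resize(a,(414,400)),cv2.resize(b,(386,400),interpolation=cv2.INTER_CUBIC)]))
E
```

```text
(no output)
```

View pics/lc.png

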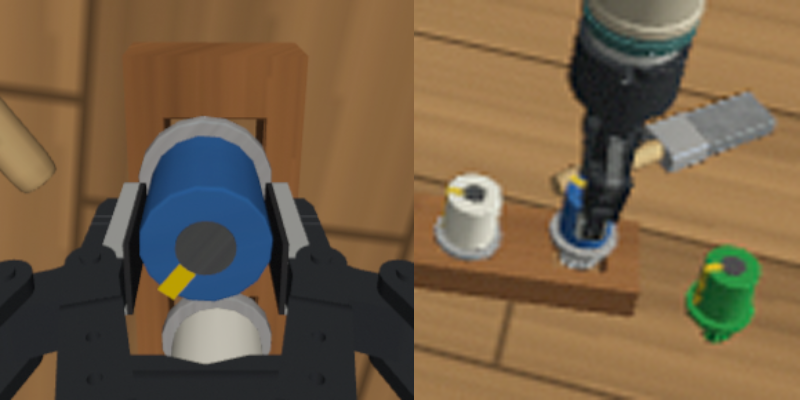

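The drum is held. In the left crop its stripe points down-left, about -36° from the tilt direction, as wanted. Now I'll push it against the +y wall of the well to tilt it.

Request:
drive_tool(motion=[{"fingers": 0.45,"linear": [0.004,0,0],"twist": 0},{"fingers": 0.45,"linear": [0.004,0,0],"twist": 0},{"fingers": 0.45,"linear": [0.004,0,0],"twist": 0},{"fingers": 0.45,"linear": [0.004,0,0],"twist": 0},{"fingers": 0.45,"linear": [0.004,0,0],"twist": 0}])

```text
clock: 6.72
eef_pos: [475.0, 301.5, 62.3]
tool_rot: [-3.14, 0.004, 1.706]
force: [-0.3, -4.2, 2.9]
width: 39.0
gripper_force: 30.2
```

Request:
drive_tool(motion=[{"fingers": 0.45,"linear": [0.003,0,0],"twist": 0},{"fingers": 0.45,"linear": [0.003,0,0],"twist": 0},{"fingers": 0.45,"linear": [0,0,0],"twist": 0}])

```text
clock: 6.97
eef_pos: [473.9, 309.4, 62.2]
tool_rot: [-3.141, 0.001, 1.707]
force: [0.9, -5.3, -0.7]
width: 39.1
gripper_force: 30.1
```

```bash
python3 w.py tilt; python3 w.py tilts scene
python3 - <<'E'
import cv2,numpy as np
a=cv2.imread('pics/tilt.png')[130:420,130:430]; b=cv2.imread('pics/tilts.png')[150:250,330:430]
cv2.imwrite('pics/tc.png',np.hstack([cv2.resize(a,(414,400)),cv2.resize(b,(386,400),interpolation=cv2.INTER_CUBIC)]))
E
```

```text
(no output)
```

View pics/tc.png

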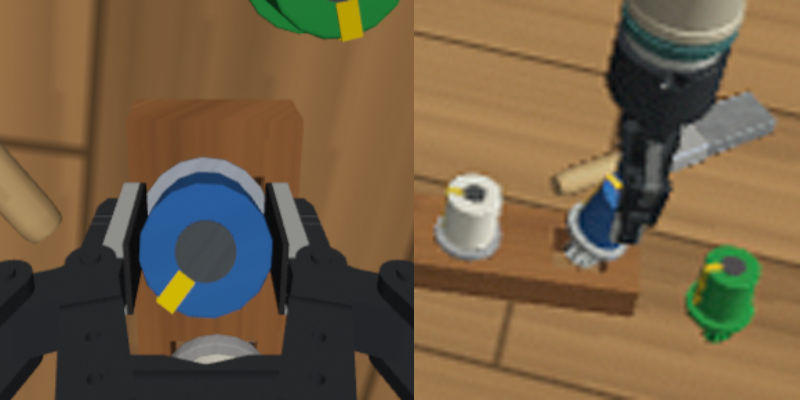

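The drum turned in the grip, with only about 5 N of push. I'll estimate the tilt and the stripe angle by fitting the drum model in the wrist picture.

```bash
cat > fit.py <<'E'
from h import *
import cv2
def tool(s): return Ro.from_euler('xyz',s['tool_rot']).as_matrix(), s['eef_pos']
def fit(g,s,obs,stripe=None):
    """obs: v of [top near rim, top centre, top far rim, flange far edge]; drum in tool x-z plane"""
    Rt,pt=tool(s); P=lambda L: proj(g,np.atleast_2d(L)@Rt.T+pt)
    def pts(p):
        x,z,th=p; ax=np.array([np.sin(th),0,-np.cos(th)]); r=np.array([np.cos(th),0,np.sin(th)]); T=np.array([x,0,z])
        return ax,r,T,[T-20*r,T,T+20*r,T-40*ax+25*r]
    f=lambda p: P(pts(p)[3])[:,1]-obs
    q=least_squares(f,[0,-20,.5]).x; ax,r,T,_=pts(q)
    print("top centre in tool",q[:2].round(1),"tilt deg",np.degrees(q[2]).round(1),"res",f(q).round(1))
    print("origin in tool",(T-46*ax).round(1))
    if stripe is not None:
        X=onplane(g,stripe,T@Rt.T+pt,Rt@ax); d=Rt.T@(X-pt)-T; y=np.cross(ax,-r)
        print("stripe angle from upslope",np.degrees(np.arctan2(d@y,-(d@r))).round(1),np.linalg.norm(d).round(1))
    return q
E
python3 - <<'E'
from fit import *; import pickle
k=lambda v:130+v/1.38
g,s=pickle.load(open('lift.pkl','rb')); 
fit(g,s,np.array([k(300),k(246),k(193),k(116)]),(k(169),k(291)))
g,s=pickle.load(open('tilt.pkl','rb'))
fit(g,s,np.array([k(317),k(250),k(178),k(158)]),(k(167),k(305)))
E
```

```text
top centre in tool [ -1.8 -21.9] tilt deg -5.3 res [-0.9  1.7 -0.9  0.1]
origin in tool [ 2.5  0.  23.9]
stripe angle from upslope -35.7 20.6
top centre in tool [ -0. -24.] tilt deg 22.5 res [ 0.7 -1.5  0.9 -0.1]
origin in tool [-17.7   0.   18.4]
stripe angle from upslope -35.9 20.1
```

Both the image fit (bias-corrected) and the well geometry put the tilt near 29–30°, with the stripe at -36°. I'll back off, lift, twist by -1.31 rad and carry the drum to the hub.

Request:
drive_tool(motion=[{"fingers": 0.45,"linear": [-0.004,0,-0.004],"twist": 0},{"fingers": 0.45,"linear": [0,0,-0.03],"twist": 0},{"fingers": 0.45,"linear": [0,0,-0.04],"twist": 0},{"fingers": 0.45,"linear": [0,0,-0.04],"twist": 0},{"fingers": 0.45,"linear": [0,0,-0.04],"twist": 0}])

```text
clock: 7.48
eef_pos: [474.0, 307.3, 218.3]
tool_rot: [3.141, -0.003, 1.708]
force: [0.9, 1.1, -1.9]
width: 38.6
gripper_force: 29.9
```

Request:
drive_tool(motion=[{"fingers": 0.45,"linear": [0,0,-0.04],"twist": -0.119},{"fingers": 0.45,"linear": [0,0,0],"twist": -0.119},{"fingers": 0.45,"linear": [0,0,0],"twist": -0.119},{"fingers": 0.45,"linear": [0,0,0],"twist": -0.119},{"fingers": 0.45,"linear": [0,0,0],"twist": -0.119}])

```text
clock: 7.9
eef_pos: [474.4, 307.2, 257.3]
tool_rot: [3.138, -0.002, 2.309]
force: [0.3, -0.4, -1.8]
width: 39.1
gripper_force: 30.1
```

Request:
drive_tool(motion=[{"fingers": 0.45,"linear": [0,0,0],"twist": -0.119},{"fingers": 0.45,"linear": [0,0,0],"twist": -0.119},{"fingers": 0.45,"linear": [0,0,0],"twist": -0.119},{"fingers": 0.45,"linear": [0,0,0],"twist": -0.119},{"fingers": 0.45,"linear": [0,0,0],"twist": -0.119}])

```text
clock: 8.32
eef_pos: [474.3, 307.2, 256.9]
tool_rot: [3.138, -0.0, 2.904]
force: [-0.2, -1.0, -1.8]
width: 39.2
gripper_force: 30.1
```

Request:
drive_tool(motion=[{"fingers": 0.45,"linear": [0,0,0],"twist": -0.119},{"fingers": 0.45,"linear": [-0.0076,-0.0362,0],"twist": 0},{"fingers": 0.45,"linear": [-0.0076,-0.0362,0],"twist": 0},{"fingers": 0.45,"linear": [-0.0076,-0.0362,0],"twist": 0},{"fingers": 0.45,"linear": [-0.0076,-0.0362,0],"twist": 0}])

```text
clock: 8.73
eef_pos: [486.6, 158.3, 256.8]
tool_rot: [3.139, 0.001, 3.018]
force: [1.0, -0.3, -2.5]
width: 38.7
gripper_force: 30.0
```

Request:
drive_tool(motion=[{"fingers": 0.45,"linear": [-0.0076,-0.0362,0],"twist": 0},{"fingers": 0.45,"linear": [-0.0076,-0.0362,0],"twist": 0},{"fingers": 0.45,"linear": [-0.0076,-0.0362,0],"twist": 0},{"fingers": 0.45,"linear": [-0.0076,-0.0362,0],"twist": 0},{"fingers": 0.45,"linear": [0,0,0],"twist": 0}])

```text
clock: 9.15
eef_pos: [499.3, 2.1, 255.9]
tool_rot: [-3.137, 0.001, 3.005]
force: [0.7, -0.7, -2.5]
width: 38.8
gripper_force: 30.1
```

Request:
drive_tool(motion=[{"fingers": 0.45,"linear": [-0.007,-0.0325,0],"twist": 0},{"fingers": 0.45,"linear": [-0.007,-0.0325,0],"twist": 0},{"fingers": 0.45,"linear": [-0.007,-0.0325,0],"twist": 0},{"fingers": 0.45,"linear": [-0.007,-0.0325,0],"twist": 0},{"fingers": 0.45,"linear": [0,0,0],"twist": 0}])

```text
clock: 9.57
eef_pos: [510.8, -129.3, 256.0]
tool_rot: [-3.139, 0.002, 3.006]
force: [-0.3, -0.7, -1.8]
width: 39.1
gripper_force: 30.1
```

Request:
drive_tool(motion=[{"fingers": 0.45,"linear": [0,0,0.025],"twist": 0},{"fingers": 0.45,"linear": [0,0,0.025],"twist": 0},{"fingers": 0.45,"linear": [0,0,0],"twist": 0},{"fingers": 0.45,"linear": [0,0,0],"twist": 0}])

```text
clock: 9.9
eef_pos: [509.9, -120.6, 206.1]
tool_rot: [3.14, -0.001, 3.017]
force: [0.4, -0.7, -1.8]
width: 39.2
gripper_force: 30.0
```

```bash
python3 w.py hov; python3 w.py hovs scene
python3 - <<'E'
import cv2,numpy as np,pickle
a=cv2.imread('pics/hov.png')[130:420,130:430]; b=cv2.imread('pics/hovs.png')[110:210,180:280]
cv2.imwrite('pics/hc.png',np.hstack([cv2.resize(a,(414,400)),cv2.resize(b,(386,386),interpolation=cv2.INTER_CUBIC)[:400]] if 0 else [cv2.resize(a,(400,387)),cv2.resize(b,(400,387),interpolation=cv2.INTER_CUBIC)]))
s=pickle.load(open('hov.pkl','rb'))[1]; print(s['eef_pos'],s['tool_rot'])
E
```

```text
[ 510.90739691 -120.65384438  207.15724384] [3.14029154e+00 1.33922475e-03 3.01706516e+00]
```

View pics/hc.png

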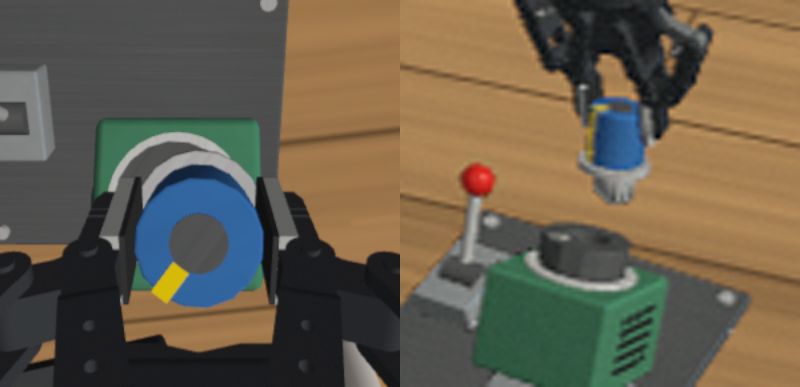

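All ten picture views are used, so from here I'll measure by code. In this last one the drum is held tilted above the hub, its top centred at crop (199,243), and the lever is still open. I'll sharpen the tilt estimate with exact edge rows from the wrist image.

Run:
```python
from fit import *; import pickle
for n in('lift','tilt','hov'):
    g,s=pickle.load(open(n+'.pkl','rb')); im=cv2.GaussianBlur(g["color"],(3,1),0).astype(int)
    col=im[195:380,277:284].mean(1).astype(int)
    print(n); print([(195+i,*c) for i,c in enumerate(col.tolist()) if i==0 or np.abs(col[i]-col[i-1]).max()>9])
```

```text
lift
[(195, 45, 80, 124), (214, 94, 109, 130), (215, 126, 129, 136), (228, 129, 119, 113), (229, 129, 92, 66), (230, 131, 81, 38), (266, 148, 91, 42), (290, 101, 71, 54), (291, 66, 64, 63), (329, 110, 73, 50), (330, 130, 80, 40), (348, 126, 117, 114), (349, 134, 136, 138), (354, 151, 159, 162), (355, 165, 177, 181)]
tilt
[(195, 59, 95, 130), (202, 45, 79, 119), (243, 59, 84, 116), (244, 112, 114, 122), (245, 150, 142, 138), (246, 160, 149, 144), (254, 139, 122, 111), (255, 107, 75, 51), (256, 96, 58, 27), (263, 131, 77, 35), (264, 153, 89, 40), (289, 126, 79, 48), (290, 85, 73, 63), (334, 95, 76, 62), (335, 139, 88, 49), (336, 154, 93, 41), (360, 99, 82, 97), (361, 49, 80, 121), (373, 99, 108, 124), (374, 122, 125, 128)]
hov
[(195, 78, 78, 77), (218, 62, 67, 57), (219, 59, 77, 44), (220, 67, 91, 48), (231, 107, 130, 92), (232, 143, 155, 139), (233, 167, 173, 170), (239, 158, 162, 162), (240, 133, 135, 136), (241, 100, 102, 102), (242, 75, 76, 76), (243, 126, 128, 129), (244, 158, 159, 160), (253, 117, 113, 111), (254, 63, 38, 19), (263, 84, 51, 26), (264, 134, 84, 41), (265, 154, 98, 49), (289, 142, 91, 47), (290, 103, 80, 66), (291, 79, 80, 80), (335, 140, 94, 62), (336, 158, 101, 50), (360, 113, 109, 130), (361, 75, 115, 154), (363, 63, 100, 135), (364, 54, 86, 117), (365, 49, 78, 105), (366, 54, 86, 116), (367, 64, 101, 135), (368, 73, 114, 153)]
```

Run:
```python
from fit import *; import pickle
O={'lift':[214.3,228.8,265.8,290.5,329.5,347.8],'tilt':[243.6,254.6,263.2,289.8,334.8,360],'hov':[242.8,253.4,263.7,290.3,334.8,360.3]}
for dv in (0,):
  for n,o in O.items():
    g,s=pickle.load(open(n+'.pkl','rb')); Rt,pt=tool(s); P=lambda L: proj(g,np.atleast_2d(L)@Rt.T+pt)[:,1]
    def geo(p):
        x,z,th=p[:3]; ax=np.array([np.sin(th),0,-np.cos(th)]); r=np.array([np.cos(th),0,np.sin(th)]); return np.array([x,0,z]),ax,r
    def f(p):
        T,ax,r=geo(p); rd=p[3]
        v=P([T-40*ax+25*r,T-46*ax+25*r,T-40*ax+20*r,T+20*r,T+rd*r,T-rd*r,T-20*r])
        return np.r_[min(v[0],v[1]),v[2:]]-o
    q=least_squares(f,[0,-20,.3,9]).x; T,ax,r=geo(q)
    print(n,q.round(2),"tilt",np.degrees(q[2]).round(1),"res",f(q).round(1),"orig",(T-46*ax).round(1)[::2],"foot",(T-68*ax).round(1)[::2])
print(-(g['R']@pt+g['t']), s['eef_pos'],s['tool_rot'])
```

```text
lift [-2.200e+00 -2.104e+01 -1.000e-02  9.510e+00] tilt -0.6 res [ 0.5 -0.6  0.9 -0.8 -0.9  0.9] orig [-1.7 25. ] foot [-1.5 47. ]
tilt [ -3.41 -20.73   0.35   9.3 ] tilt 20.3 res [ 0.4 -0.5  0.5 -0.4 -0.4  0.4] orig [-19.4  22.4] foot [-27.  43.]
hov [ -2.86 -19.92   0.34   9.22] tilt 19.3 res [ 0.1 -0.2  0.3 -0.3 -0.3  0.3] orig [-18.1  23.5] foot [-25.3  44.3]
[   0.91178443  -33.99891585 -162.11000958] [ 510.90739691 -120.65384438  207.15724384] [3.14029154e+00 1.33922475e-03 3.01706516e+00]
```

The refined fit reads -0.6° for the upright case, which is right, and about 20° now, so the drum needs 10° more. The foot can enter some 10 mm at that angle, and the socket itself can then turn it gently. I'll bring the foot to just above the mouth.

Request:
drive_tool(motion=[{"fingers": 0.45,"linear": [-0.0053,-0.006,0],"twist": 0},{"fingers": 0.45,"linear": [-0.0053,-0.006,0],"twist": 0},{"fingers": 0.45,"linear": [0,0,0.01],"twist": 0},{"fingers": 0.45,"linear": [0,0,0.011],"twist": 0},{"fingers": 0.45,"linear": [0,0,0],"twist": 0}])

```text
clock: 10.42
eef_pos: [517.3, -135.3, 182.9]
tool_rot: [3.141, -0.004, 3.015]
force: [-0.8, 0.1, -2.8]
width: 39.2
gripper_force: 30.1
```

Request:
drive_tool(motion=[{"fingers": 0.45,"linear": [0,0,0],"twist": 0},{"fingers": 0.45,"linear": [0,0,0],"twist": 0}])

```text
clock: 10.58
eef_pos: [518.9, -134.7, 185.0]
tool_rot: [3.141, -0.001, 3.016]
force: [1.1, 0.5, -1.6]
width: 39.3
gripper_force: 30.1
```

```bash
python3 w.py near
cat > goal.py <<'E'
# print state, foot centre / top centre expressed in the mouth frame
import sys; from fit import *; from cell import monitor
M=np.array([549.0,-137.4,135.0]); Rm=Ro.from_euler('z',-.1217).as_matrix()@Ro.from_euler('y',-np.pi/6).as_matrix()
s=monitor.read_state(); Rt,pt=tool(s)
for n,l in(("top",(-2.9,0,-19.9)),("foot",(-25.3,0,44.3))): print(n,(Rm.T@(Rt@np.array(l)+pt-M)).round(1))
print(pt.round(1),s['tool_rot'].round(3),"F in mouth",(Rm.T@s['force']).round(1),s['width'],s['gripper_force'])
E
python3 goal.py
python3 - <<'E'
from fit import *; import pickle
g,s=pickle.load(open('near.pkl','rb')); Rt,pt=tool(s)
print(proj(g,Rt@np.array([-2.9,0,-19.9])+pt))
im=g["color"].astype(int); dark=(np.ptp(im,2)<14)&(im.max(2)<95); v,u=np.nonzero(dark[285:340,250:310]); print(u.mean()+250,v.mean()+285,len(u))
E
```

```text
top [11.7 -1.  74.4]
foot [-1.  -1.   7.6]
[ 519.1 -134.7  185.3] [ 3.141 -0.     3.016] F in mouth [-0.5 -0.1 -1.8] 38.90259043496837 30.05062222480774
[[276.2862853  309.61406372]]
278.6918449197861 312.1550802139037 1496
```

Request:
drive_tool(motion=[{"fingers": 0.45,"linear": [-0.0012,0.0003,0.0018],"twist": 0},{"fingers": 0.45,"linear": [-0.0012,0.0003,0.0018],"twist": 0},{"fingers": 0.45,"linear": [-0.0012,0.0003,0.0018],"twist": 0},{"fingers": 0.45,"linear": [-0.0012,0,0.0018],"twist": 0},{"fingers": 0.45,"linear": [0,0,0],"twist": 0}])

```text
clock: 11.05
eef_pos: [524.1, -134.8, 177.8]
tool_rot: [3.141, -0.0, 3.016]
force: [-0.7, -0.2, -1.3]
width: 39.0
gripper_force: 30.1
```

```bash
python3 goal.py
```

```text
top [12.2 -0.4 65.3]
foot [-0.5 -0.5 -1.5]
[ 524.1 -134.8  177.8] [ 3.141 -0.     3.016] F in mouth [-1.2 -0.3 -0.8] 39.02836632482955 30.050779581069946
```

Request:
drive_tool(motion=[{"fingers": 0.45,"linear": [-0.0012,0,0.0018],"twist": 0},{"fingers": 0.45,"linear": [-0.0012,0,0.0018],"twist": 0},{"fingers": 0.45,"linear": [0,0,0],"twist": 0}])

```text
clock: 11.3
eef_pos: [526.4, -135.1, 174.2]
tool_rot: [3.142, -0.0, 3.016]
force: [0.3, -0.7, -1.4]
width: 38.8
gripper_force: 30.1
```

```bash
python3 goal.py
```

```text
top [12.4 -0.5 61. ]
foot [-0.3 -0.6 -5.7]
[ 526.4 -135.1  174.2] [ 3.142 -0.     3.016] F in mouth [-0.4 -0.7 -1.4] 38.76139677074407 30.050629377365112
```

No contact force with the foot about 6 mm below the face, so it's in the socket. I'll go deeper, then swing the top towards the axis.

Request:
drive_tool(motion=[{"fingers": 0.45,"linear": [-0.001,0.0002,0.0017],"twist": 0},{"fingers": 0.45,"linear": [-0.001,0.0002,0.0017],"twist": 0},{"fingers": 0.45,"linear": [0,0,0],"twist": 0}])

```text
clock: 11.55
eef_pos: [528.4, -134.9, 170.8]
tool_rot: [3.141, -0.0, 3.016]
force: [-0.3, -0.4, -2.1]
width: 38.8
gripper_force: 30.1
```

```bash
python3 goal.py
```

```text
top [12.4 -0.  57.2]
foot [-0.4 -0.1 -9.6]
[ 528.4 -134.9  170.8] [ 3.141 -0.     3.016] F in mouth [-1.3 -0.4 -1.6] 38.828859579272766 30.05142867565155
```

Request:
drive_tool(motion=[{"fingers": 0.46,"linear": [0.0017,0,0.001],"twist": 0},{"fingers": 0.46,"linear": [0.0017,0,0.001],"twist": 0},{"fingers": 0.46,"linear": [0,0,0],"twist": 0}])

```text
clock: 11.8
eef_pos: [525.8, -134.8, 169.5]
tool_rot: [-3.141, 0.002, 3.016]
force: [1.9, -1.2, -1.2]
width: 39.0
gripper_force: 18.0
```

```bash
python3 goal.py
```

```text
top [ 9.4 -0.2 57.4]
foot [-3.1 -0.3 -9.5]
[ 525.8 -134.8  169.5] [-3.141e+00  2.000e-03  3.016e+00] F in mouth [ 1.1 -1.  -2.1] 39.03008185840552 17.9815211892128
```

The wall contact is turning the drum gently (about 1–2 N). I'll keep swinging and deepening.

Request:
drive_tool(motion=[{"fingers": 0.46,"linear": [0.0011,0,0.0014],"twist": 0},{"fingers": 0.46,"linear": [0.0011,0,0.0014],"twist": 0},{"fingers": 0.46,"linear": [0.0011,0,0.0014],"twist": 0},{"fingers": 0.46,"linear": [0,0,0],"twist": 0}])

```text
clock: 12.13
eef_pos: [521.6, -134.2, 164.9]
tool_rot: [-3.141, 0.0, 3.016]
force: [2.2, -1.4, 0.9]
width: 39.1
gripper_force: 17.8
```

```bash
python3 goal.py
```

```text
top [ 3.5 -0.2 55.5]
foot [ -9.2  -0.3 -11.3]
[ 521.6 -134.2  164.9] [-3.141  0.     3.016] F in mouth [ 2.5 -1.2 -0.4] 39.101039968413595 17.820134460926056
```

Request:
drive_tool(motion=[{"fingers": 0.46,"linear": [0.0011,0,0.0014],"twist": 0},{"fingers": 0.46,"linear": [0.0011,0,0.0014],"twist": 0},{"fingers": 0.46,"linear": [0,0,0],"twist": 0}])

```text
clock: 12.38
eef_pos: [519.0, -133.8, 161.7]
tool_rot: [-3.142, -0.001, 3.016]
force: [1.9, -0.8, 0.2]
width: 39.2
gripper_force: 17.4
```

```bash
python3 goal.py
```

```text
top [-0.4 -0.1 54.1]
foot [-13.1  -0.2 -12.7]
[ 519.  -133.8  161.7] [-3.142e+00 -1.000e-03  3.016e+00] F in mouth [ 1.8 -0.5 -0.9] 39.15926760195233 17.399117052555084
```

```bash
cat > t.py <<'E'
import sys,pickle; from fit import *; from cell import cams,monitor
g=cams.get_image("wrist"); s=monitor.read_state(); pickle.dump((g,s),open(sys.argv[1]+'.pkl','wb'))
c=cv2.GaussianBlur(g["color"],(3,1),0)[190:390,276:282].mean(1)
b=c[:,0]-c[:,2]; blue=b>35            # blue columns
tops=np.nonzero(blue)[0]; print("blue rows",tops.min()+190,tops.max()+190)
d=np.abs(np.diff(c,axis=0)).max(1); print([(190+i+1,int(d[i])) for i in range(len(d)) if d[i]>8 ])
E
python3 t.py t1
```

```text
blue rows 263 362
[(225, 14), (226, 20), (227, 16), (228, 10), (238, 32), (239, 69), (240, 19), (248, 32), (249, 55), (250, 18), (256, 44), (257, 32), (262, 49), (263, 72), (264, 19), (288, 27), (289, 39), (290, 9), (334, 16), (335, 48), (336, 16), (362, 28), (363, 81), (364, 28), (368, 11), (369, 51), (370, 62), (382, 29), (383, 52), (384, 16), (386, 15), (387, 16), (388, 10), (389, 9)]
```

```bash
cat > t2.py <<'E'
import pickle; from fit import *
def run(n,o):
    g,s=pickle.load(open(n+'.pkl','rb')); Rt,pt=tool(s); P=lambda L: proj(g,np.atleast_2d(L)@Rt.T+pt)[:,1]
    def geo(p):
        x,z,th=p[:3]; ax=np.array([np.sin(th),0,-np.cos(th)]); r=np.array([np.cos(th),0,np.sin(th)]); return np.array([x,0,z]),ax,r
    def f(p):
        T,ax,r=geo(p); rd=9.4
        v=P([T-40*ax+25*r,T-46*ax+25*r,T-40*ax+20*r,T+20*r,T+rd*r,T-rd*r,T-20*r])
        return np.r_[min(v[0],v[1]),v[2:]]-o
    q=least_squares(f,[0,-20,.3]).x; T,ax,r=geo(q)
    M=np.array([549.0,-137.4,135.0]); Rm=Ro.from_euler('z',-.1217).as_matrix()@Ro.from_euler('y',-np.pi/6).as_matrix()
    m=lambda L:(Rm.T@(Rt@L+pt-M)).round(1)
    print(n,q.round(2),"tilt",np.degrees(q[2]).round(1),"res",f(q).round(1),"mouth frame: top",m(T),"orig",m(T-46*ax))
E
python3 -c "
from t2 import *
run('hov',[242.8,253.4,263.7,290.3,334.8,360.3])
run('t1',[248.8,256.5,262.8,288.8,335,363])"
```

```text
hov [ -3.11 -19.56   0.33] tilt 19.2 res [ 0.1 -0.2  0.5 -0.7  0.1  0.1] mouth frame: top [14.  12.  97.8] orig [ 5.4 12.  52.6]
t1 [ -2.25 -22.89   0.41] tilt 23.6 res [-1.   1.1 -0.1 -0.1  0.6 -0.5] mouth frame: top [ 0.7 -0.1 57. ] orig [-4.4 -0.2 11.3]
```

```bash
python3 -c "
import pickle
for n in('hov','t1'):
    g,s=pickle.load(open(n+'.pkl','rb'));c=g['color'][:,276:282].mean(1).astype(int)
    print(n,[(v,*c[v]) for v in range(222,270,2)])"
```

```text
hov [(222, np.int64(77), np.int64(104), np.int64(56)), (224, np.int64(87), np.int64(117), np.int64(63)), (226, np.int64(88), np.int64(118), np.int64(64)), (228, np.int64(88), np.int64(118), np.int64(64)), (230, np.int64(92), np.int64(120), np.int64(69)), (232, np.int64(162), np.int64(169), np.int64(164)), (234, np.int64(176), np.int64(180), np.int64(181)), (236, np.int64(176), np.int64(180), np.int64(181)), (238, np.int64(167), np.int64(170), np.int64(171)), (240, np.int64(109), np.int64(111), np.int64(111)), (242, np.int64(75), np.int64(76), np.int64(77)), (244, np.int64(160), np.int64(161), np.int64(162)), (246, np.int64(165), np.int64(165), np.int64(167)), (248, np.int64(166), np.int64(167), np.int64(168)), (250, np.int64(167), np.int64(168), np.int64(169)), (252, np.int64(160), np.int64(160), np.int64(160)), (254, np.int64(61), np.int64(38), np.int64(19)), (256, np.int64(60), np.int64(37), np.int64(18)), (258, np.int64(61), np.int64(37), np.int64(18)), (260, np.int64(62), np.int64(38), np.int64(20)), (262, np.int64(64), np.int64(39), np.int64(20)), (264, np.int64(134), np.int64(8
[... 639 characters left out ...]
(183), np.int64(186), np.int64(187)), (244, np.int64(183), np.int64(187), np.int64(188)), (246, np.int64(183), np.int64(187), np.int64(188)), (248, np.int64(152), np.int64(155), np.int64(155)), (250, np.int64(81), np.int64(82), np.int64(81)), (252, np.int64(81), np.int64(81), np.int64(81)), (254, np.int64(81), np.int64(81), np.int64(80)), (256, np.int64(122), np.int64(123), np.int64(125)), (258, np.int64(160), np.int64(162), np.int64(164)), (260, np.int64(162), np.int64(163), np.int64(166)), (262, np.int64(128), np.int64(118), np.int64(114)), (264, np.int64(153), np.int64(97), np.int64(48)), (266, np.int64(159), np.int64(102), np.int64(50)), (268, np.int64(160), np.int64(103), np.int64(51))]
```

```bash
sed -i 's/return np.r_\[min(v\[0\],v\[1\]),v\[2:\]\]-o/r_=np.r_[min(v[0],v[1]),v[2:]]-o; return r_[np.isfinite(o)]/' t2.py; python3 -c "
from t2 import *
run('t1',np.array([256.2,np.nan,262.6,288.8,335,363]))"
```

```text
t1 [ -3.32 -21.07   0.51] tilt 29.4 res [-0.   0.3 -0.5  0.3 -0.1] mouth frame: top [ 0.7 -0.1 54.8] orig [ 0.3 -0.2  8.9]
```

The drum is now aligned: tilt 29.4°, on the axis, 9 mm from home. Sliding it down the spindle axis.

Request:
drive_tool(motion=[{"fingers": 0.46,"linear": [-0.001,0,0.0017],"twist": 0},{"fingers": 0.46,"linear": [-0.001,0,0.0017],"twist": 0},{"fingers": 0.46,"linear": [-0.001,0,0.0017],"twist": 0},{"fingers": 0.46,"linear": [0,0,0],"twist": 0}])

```text
clock: 12.77
eef_pos: [522.4, -134.2, 156.5]
tool_rot: [3.141, -0.001, 3.016]
force: [1.4, -1.2, -2.5]
width: 39.8
gripper_force: 17.3
```

```bash
python3 goal.py
```

```text
top [ 0.  -0.1 47.8]
foot [-12.7  -0.1 -19. ]
[ 522.4 -134.2  156.5] [ 3.141e+00 -1.000e-03  3.016e+00] F in mouth [ 0.1 -1.1 -2.9] 39.76091826549593 17.28979915380478
```

Request:
drive_tool(motion=[{"fingers": 0.46,"linear": [-0.001,0,0.0017],"twist": 0},{"fingers": 0.46,"linear": [-0.0005,0,0.0009],"twist": 0},{"fingers": 0.46,"linear": [0,0,0],"twist": 0}])

```text
clock: 13.02
eef_pos: [523.9, -134.4, 154.1]
tool_rot: [3.142, -0.001, 3.016]
force: [1.2, -1.1, -0.9]
width: 39.3
gripper_force: 17.3
```

```bash
python3 goal.py; python3 t.py t3
```

```text
top [ 0.1 -0.1 44.9]
foot [-12.6  -0.2 -21.9]
[ 523.9 -134.4  154.1] [ 3.142e+00 -1.000e-03  3.016e+00] F in mouth [ 0.7 -1.  -1.5] 39.32835469930184 17.304910719394684
blue rows 263 362
[(222, 15), (223, 21), (224, 17), (225, 10), (236, 81), (237, 34), (246, 43), (247, 59), (255, 12), (256, 49), (257, 20), (262, 46), (263, 75), (264, 20), (288, 21), (289, 38), (290, 16), (335, 56), (336, 19), (362, 31), (363, 39), (365, 17), (366, 60), (367, 27), (371, 11), (372, 51), (373, 62), (385, 14), (386, 80), (387, 15), (388, 15), (389, 16)]
```

Request:
drive_tool(motion=[{"fingers": 0.46,"linear": [-0.0005,0,0.0009],"twist": 0},{"fingers": 0.46,"linear": [0,0,0],"twist": 0}])

```text
clock: 13.23
eef_pos: [524.4, -134.4, 153.4]
tool_rot: [3.142, -0.0, 3.016]
force: [1.4, -0.2, -2.2]
width: 39.4
gripper_force: 17.3
```

```bash
python3 goal.py
```

```text
top [ 0.2 -0.  44.1]
foot [-12.5  -0.1 -22.7]
[ 524.4 -134.4  153.4] [ 3.142 -0.     3.016] F in mouth [ 0.1 -0.1 -2.6] 39.42992869399863 17.33989655971527
```

Request:
drive_tool(motion=[{"fingers": 0.46,"linear": [-0.0005,0,0.0009],"twist": 0},{"fingers": 0.46,"linear": [0,0,0],"twist": 0}])

```text
clock: 13.4
eef_pos: [525.0, -134.5, 152.5]
tool_rot: [3.142, -0.0, 3.016]
force: [1.1, -0.3, -0.7]
width: 39.4
gripper_force: 17.4
```

```bash
python3 goal.py
```

```text
top [ 0.3 -0.1 43.1]
foot [-12.5  -0.2 -23.7]
[ 525.  -134.5  152.5] [ 3.142 -0.     3.016] F in mouth [ 0.6 -0.1 -1.2] 39.3943056446711 17.35595315694809
```

Request:
drive_tool(motion=[{"fingers": 0.46,"linear": [-0.0005,0,0.0009],"twist": 0},{"fingers": 0.46,"linear": [0,0,0],"twist": 0}])

```text
clock: 13.57
eef_pos: [525.5, -134.6, 151.6]
tool_rot: [3.142, -0.0, 3.016]
force: [1.2, -0.3, -0.4]
width: 39.5
gripper_force: 17.4
```

```bash
python3 goal.py; python3 t.py t4
```

```text
top [ 0.3 -0.  42. ]
foot [-12.4  -0.1 -24.8]
[ 525.5 -134.6  151.6] [ 3.142 -0.     3.016] F in mouth [ 0.8 -0.2 -1. ] 39.475403584015204 17.357057332992554
blue rows 263 362
[(222, 21), (223, 13), (224, 10), (235, 59), (236, 49), (237, 13), (245, 34), (246, 56), (247, 16), (255, 24), (256, 43), (257, 16), (262, 45), (263, 75), (264, 20), (288, 18), (289, 37), (290, 20), (335, 57), (336, 20), (362, 30), (363, 39), (366, 9), (367, 61), (368, 32), (372, 10), (373, 50), (374, 65), (387, 49), (388, 25)]
```

No contact yet and the drum hasn't shifted in the grip, so I'll keep going in small steps.

Request:
drive_tool(motion=[{"fingers": 0.46,"linear": [-0.0005,0,0.0009],"twist": 0},{"fingers": 0.46,"linear": [-0.0005,0,0.0009],"twist": 0},{"fingers": 0.46,"linear": [0,0,0],"twist": 0}])

```text
clock: 13.87
eef_pos: [525.6, -134.7, 150.6]
tool_rot: [-3.14, -0.002, 3.016]
force: [-2.6, -0.0, 9.1]
width: 39.3
gripper_force: 17.9
```

```bash
python3 goal.py
```

```text
top [-0.1 -0.1 41.1]
foot [-12.9  -0.3 -25.7]
[ 525.6 -134.7  150.6] [-3.140e+00 -2.000e-03  3.016e+00] F in mouth [ 2.3 -0.3  9.2] 39.27963630029164 17.898903787136078
```

Request:
drive_tool(motion=[{"fingers": 0.46,"linear": [-0.0005,0,0.0009],"twist": 0},{"fingers": 0.46,"linear": [-0.0005,0,0.0009],"twist": 0},{"fingers": 0.46,"linear": [0,0,0],"twist": 0}])

```text
clock: 14.12
eef_pos: [525.9, -134.8, 149.7]
tool_rot: [-3.139, -0.003, 3.016]
force: [-7.7, -0.4, 18.2]
width: 39.2
gripper_force: 19.1
```

```bash
python3 goal.py; python3 t.py t5; python3 w.py t5s scene; python3 -c "
import pickle
g,s=pickle.load(open('t5.pkl','rb'));c=g['color'][:,276:282].mean(1).astype(int)
print([(v,*c[v].tolist()) for v in range(220,268,2)])"
```

```text
top [-0.2 -0.2 40.1]
foot [-13.1  -0.4 -26.7]
[ 525.9 -134.8  149.7] [-3.139e+00 -3.000e-03  3.016e+00] F in mouth [ 2.6 -1.4 19.6] 39.21745182991494 19.12503093481064
blue rows 263 363
[(222, 19), (223, 18), (224, 15), (236, 92), (237, 27), (246, 45), (247, 57), (256, 38), (257, 36), (258, 9), (262, 49), (263, 72), (264, 20), (288, 18), (289, 37), (290, 20), (335, 39), (336, 34), (337, 9), (363, 35), (364, 38), (369, 51), (370, 44), (371, 10), (375, 48), (376, 74), (389, 24)]
[(220, 81, 81, 81), (222, 64, 69, 62), (224, 66, 88, 47), (226, 75, 101, 54), (228, 84, 112, 61), (230, 92, 122, 66), (232, 93, 123, 67), (234, 92, 123, 67), (236, 159, 168, 160), (238, 184, 188, 189), (240, 185, 188, 189), (242, 185, 188, 189), (244, 185, 188, 189), (246, 136, 139, 140), (248, 81, 83, 82), (250, 81, 83, 82), (252, 82, 82, 81), (254, 82, 82, 82), (256, 117, 118, 119), (258, 161, 162, 165), (260, 163, 164, 166), (262, 128, 118, 114), (264, 154, 98, 49), (266, 161, 103, 51)]
```

Run:
```python
from t2 import *
run('t5',np.array([256.3,np.nan,262.6,288.9,335.2,363.5]))
M=np.array([549.0,-137.4,135.0]); Rm=Ro.from_euler('z',-.1217).as_matrix()@Ro.from_euler('y',-np.pi/6).as_matrix()
for n in('t1','t5'):
  g,s=pickle.load(open(n+'.pkl','rb'))
  for L in [(32,0,0),(25,0,6),(20,0,46),(0,0,46),(-20,0,46),(25,0,10),(25,0,16)]: print(n,L,proj(g,Rm@np.array(L)+M).round(1))
```

```text
t5 [ -3.1  -21.66   0.52] tilt 29.6 res [-0.   0.2 -0.5  0.4 -0.2] mouth frame: top [ 0.9 -0.1 41.5] orig [ 0.4 -0.3 -4.5]
t1 (32, 0, 0) [[277.6 361.3]]
t1 (25, 0, 6) [[277.4 350. ]]
t1 (20, 0, 46) [[276.8 356.3]]
t1 (0, 0, 46) [[276.7 308. ]]
t1 (-20, 0, 46) [[276.6 262.1]]
t1 (25, 0, 10) [[277.4 351.5]]
t1 (25, 0, 16) [[277.3 353.9]]
t5 (32, 0, 0) [[277.6 367.5]]
t5 (25, 0, 6) [[277.5 355.5]]
t5 (20, 0, 46) [[276.6 363.7]]
t5 (0, 0, 46) [[276.5 310.5]]
t5 (-20, 0, 46) [[276.5 260.2]]
t5 (25, 0, 10) [[277.4 357.2]]
t5 (25, 0, 16) [[277.3 360. ]]
```

Run:
```python
from t2 import *
M=np.array([549.0,-137.4,135.0]); Rm=Ro.from_euler('z',-.1217).as_matrix()@Ro.from_euler('y',-np.pi/6).as_matrix()
for n in('t1','t5'):
  g,s=pickle.load(open(n+'.pkl','rb'))
  for L in [(-32,0,0),(-25,0,0),(-25,0,6),(-25,0,9),(-25,0,15)]: print(n,L,proj(g,Rm@np.array(L)+M).round(1)[0,1])
```

```text
t1 (-32, 0, 0) 245.4
t1 (-25, 0, 0) 257.3
t1 (-25, 0, 6) 256.7
t1 (-25, 0, 9) 256.3
t1 (-25, 0, 15) 255.6
t5 (-32, 0, 0) 242.8
t5 (-25, 0, 0) 255.6
t5 (-25, 0, 6) 254.9
t5 (-25, 0, 9) 254.4
t5 (-25, 0, 15) 253.6
```

Run:
```python
from t2 import *
M=np.array([549.0,-137.4,135.0]); Rm=Ro.from_euler('z',-.1217).as_matrix()@Ro.from_euler('y',-np.pi/6).as_matrix()
g,s=pickle.load(open('t5s.pkl','rb')); W=lambda L:proj(g,Rm@np.array(L,float)+M)[0].round(1).tolist()
# direction of hub facing the camera
a=np.arctan2(*(Rm.T@(np.array([1343,259,971])-M))[[1,0]]); c,q=np.cos(a),np.sin(a); print(np.degrees(a))
for r,z in((32,0),(25,0),(25,6),(20,6),(20,46),(32,-10)): print(r,z,W((r*c,r*q,z)))
print("top",W((0,0,46)))
u=int(round(W((25*c,25*q,3))[0]))
for col in(u-1,u,u+1): print(col,[(v,*g['color'][v,col].tolist()) for v in range(135,190)])
```

```text
24.82658439838218
32 0 [226.6, 174.5]
25 0 [226.7, 173.8]
25 6 [227.1, 171.7]
20 6 [227.2, 171.2]
20 46 [229.6, 157.5]
32 -10 [226.0, 177.9]
top [229.9, 155.6]
226 [(135, 30, 30, 28), (136, 27, 25, 24), (137, 33, 33, 30), (138, 26, 24, 23), (139, 29, 31, 27), (140, 31, 28, 27), (141, 30, 29, 26), (142, 28, 28, 25), (143, 42, 51, 61), (144, 85, 135, 175), (145, 85, 132, 171), (146, 84, 128, 168), (147, 84, 128, 166), (148, 83, 129, 167), (149, 79, 122, 159), (150, 77, 120, 158), (151, 82, 127, 164), (152, 80, 125, 166), (153, 107, 109, 119), (154, 121, 90, 64), (155, 64, 144, 160), (156, 140, 97, 70), (157, 112, 70, 31), (158, 112, 71, 34), (159, 115, 72, 34), (160, 119, 76, 36), (161, 121, 77, 42), (162, 121, 76, 36), (163, 125, 81, 42), (164, 130, 84, 46), (165, 129, 83, 41), (166, 135, 88, 46), (167, 135, 88, 46), (168, 137, 90, 47), (169, 140, 87, 46), (170, 142, 90, 45), (171, 156, 160, 163), (172, 151, 156, 158), (173, 128, 132, 133), (174, 74, 77, 75), (175, 74, 76, 75), (176, 74, 77, 76), (177, 81, 81, 80), (178, 76, 79, 79), (179, 77, 82, 79), (180, 75, 78, 78), (181, 77, 80,
[... 1678 characters left out ...]
(155, 72, 70, 64), (156, 122, 82, 47), (157, 145, 94, 50), (158, 137, 89, 46), (159, 137, 90, 46), (160, 139, 91, 49), (161, 141, 90, 46), (162, 139, 89, 44), (163, 144, 94, 50), (164, 144, 94, 48), (165, 147, 96, 49), (166, 149, 98, 49), (167, 149, 97, 49), (168, 152, 100, 51), (169, 154, 101, 51), (170, 156, 97, 44), (171, 128, 120, 115), (172, 155, 161, 162), (173, 162, 166, 168), (174, 82, 86, 85), (175, 75, 78, 76), (176, 75, 77, 76), (177, 78, 80, 79), (178, 79, 80, 80), (179, 76, 82, 79), (180, 77, 80, 80), (181, 76, 80, 79), (182, 75, 76, 74), (183, 163, 168, 169), (184, 167, 177, 170), (185, 88, 113, 75), (186, 78, 106, 56), (187, 83, 114, 62), (188, 80, 109, 59), (189, 70, 93, 52)]
```

In the scene image the flange spans rows 171–173.8 against a prediction of 171.2–173.8 for the seated drum, and the axial force rose to 20 N. It's home. I'll relax, release and retreat.

Request:
drive_tool(motion=[{"fingers": 0.46,"linear": [0.0003,0,-0.0008],"twist": 0},{"fingers": 0.46,"linear": [0,0,0],"twist": 0},{"fingers": 0.55,"linear": [0,0,0],"twist": 0},{"fingers": 0.75,"linear": [0,0,0],"twist": 0},{"fingers": 1,"linear": [0,0,0],"twist": 0}])

```text
clock: 14.63
eef_pos: [527.1, -134.6, 148.8]
tool_rot: [3.141, -0.0, 3.016]
force: [-0.4, -0.0, -0.8]
width: 69.4
gripper_force: 0.0
```

Request:
drive_tool(motion=[{"fingers": 1,"linear": [0,0,0],"twist": 0},{"fingers": 1,"linear": [0,0,0],"twist": 0},{"fingers": 1,"linear": [0,0,0],"twist": 0},{"fingers": 1,"linear": [0,0,0],"twist": 0}])

```text
clock: 14.97
eef_pos: [527.2, -134.7, 148.8]
tool_rot: [3.141, -0.0, 3.016]
force: [-0.9, 0.8, 0.0]
width: 85.4
gripper_force: 0.0
```

Request:
drive_tool(motion=[{"fingers": 1,"linear": [0.01,0,-0.02],"twist": 0},{"fingers": 1,"linear": [0.015,0,-0.03],"twist": 0},{"fingers": 1,"linear": [0.015,0,-0.03],"twist": 0},{"fingers": 1,"linear": [0,0,0],"twist": 0}])

```text
clock: 15.3
eef_pos: [487.9, -129.3, 233.2]
tool_rot: [-3.14, 0.005, 3.016]
force: [-0.1, 0.1, 0.1]
width: 85.5
gripper_force: 0.0
```

```bash
python3 goal.py; python3 w.py rel scene; python3 w.py relw; python3 w.py relt top
python3 - <<'E'
from t2 import *
for n in ('t5s','rel'):
  g,s=pickle.load(open(n+'.pkl','rb')); print(n,[(v,*g['color'][v,227].tolist()) for v in range(150,186)])
  c=g['color'].astype(int); m=(c[:,:,0]-c[:,:,2]>40)[140:180,205:255]; v,u=np.nonzero(m); print(len(u),u.mean()+205,v.mean()+140)
E
```

```text
top [  8.1   0.7 131.8]
foot [-4.3  0.5 64.9]
[ 487.9 -129.3  233.2] [-3.14   0.005  3.016] F in mouth [-0.   0.1  0.1] 85.50077554624926 0.0
t5s [(150, 81, 126, 166), (151, 86, 133, 172), (152, 85, 137, 178), (153, 104, 126, 151), (154, 111, 82, 66), (155, 79, 96, 96), (156, 138, 89, 49), (157, 137, 88, 43), (158, 125, 79, 37), (159, 126, 80, 39), (160, 129, 84, 43), (161, 132, 83, 43), (162, 133, 87, 42), (163, 136, 90, 49), (164, 136, 88, 44), (165, 139, 90, 46), (166, 141, 91, 48), (167, 144, 92, 47), (168, 144, 93, 48), (169, 145, 94, 47), (170, 157, 98, 45), (171, 133, 128, 126), (172, 152, 157, 160), (173, 139, 144, 144), (174, 79, 80, 79), (175, 74, 76, 75), (176, 78, 82, 79), (177, 78, 80, 80), (178, 78, 80, 79), (179, 78, 81, 79), (180, 78, 79, 77), (181, 77, 78, 78), (182, 75, 80, 79), (183, 168, 173, 174), (184, 166, 177, 171), (185, 92, 115, 77)]
166 228.8734939759036 163.22289156626505
rel [(150, 80, 126, 163), (151, 85, 130, 169), (152, 85, 134, 176), (153, 104, 125, 150), (154, 108, 79, 61), (155, 81, 112, 119), (156, 137, 90, 53), (157, 137, 88, 41), (158, 126, 80, 42), (159, 127, 80, 40), (160, 131, 84, 44), (161, 130, 82, 41), (162, 131, 84, 41), (163, 135, 88, 45), (164, 138, 90, 48), (165, 138, 91, 47), (166, 139, 89, 45), (167, 145, 95, 50), (168, 144, 96, 48), (169, 147, 96, 49), (170, 155, 97, 43), (171, 131, 128, 125), (172, 153, 157, 161), (173, 139, 143, 144), (174, 77, 79, 78), (175, 78, 79, 77), (176, 78, 81, 79), (177, 78, 80, 78), (178, 78, 80, 79), (179, 77, 80, 78), (180, 79, 83, 83), (181, 75, 78, 76), (182, 78, 82, 81), (183, 168, 173, 175), (184, 168, 177, 171), (185, 91, 115, 77)]
170 229.16470588235293 162.97058823529412
```

The drum stayed put when released. Now the lever: shut the fingers, go behind the red ball, come down and push.

Request:
drive_tool(motion=[{"fingers": 0,"linear": [0.0055,-0.0314,0],"twist": 0},{"fingers": 0,"linear": [0.0055,-0.0314,0],"twist": 0},{"fingers": 0,"linear": [0.0055,-0.0314,0],"twist": 0},{"fingers": 0,"linear": [0.0055,-0.0314,0],"twist": 0},{"fingers": 0,"linear": [0,0,0],"twist": 0}])

```text
clock: 15.87
eef_pos: [446.6, -259.0, 226.6]
tool_rot: [-3.139, -0.004, 3.006]
force: [-0.4, 0.7, -0.3]
width: 24.9
gripper_force: 0.0
```

Request:
drive_tool(motion=[{"fingers": 0,"linear": [0,0,0.03],"twist": 0},{"fingers": 0,"linear": [0,0,0.03],"twist": 0},{"fingers": 0,"linear": [0,0,0],"twist": 0},{"fingers": 0,"linear": [0,0,0],"twist": 0}])

```text
clock: 16.2
eef_pos: [448.9, -250.8, 167.2]
tool_rot: [3.139, -0.004, 3.017]
force: [1.5, 1.0, 1.3]
width: -0.3
gripper_force: 0.0
```

```bash
python3 goal.py; python3 w.py ball
python3 - <<'E'
from t2 import *
g,s=pickle.load(open('ball.pkl','rb')); c=g['color'].astype(int); v,u=np.nonzero((c[:,:,2]>150)&(c[:,:,1]<70)&(c[:,:,0]<70)); p=(u.mean(),v.mean()); print(p,len(u))
X=onplane(g,p,[0,0,104.2],np.array([0,0,1.])); Rt,pt=tool(s); print(X,(Rt.T@(X-pt)).round(1))
E
```

```text
top [ -45.5 -124.7   86.5]
foot [ -58.5 -124.7   19.7]
[ 448.9 -250.8  167.2] [ 3.139 -0.004  3.017] F in mouth [1.8 1.1 0.4] -0.2899537532702806 0.0
(np.float64(nan), np.float64(nan)) 0
[nan nan nan] [nan nan nan]<stdin>:2: RuntimeWarning: Mean of empty slice.
  ret = ret.dtype.type(ret / rcount)
```

Request:
drive_tool(motion=[{"fingers": 0,"linear": [0,0,0.025],"twist": 0},{"fingers": 0,"linear": [0,0,0.025],"twist": 0},{"fingers": 0,"linear": [0,0,0.025],"twist": 0},{"fingers": 0,"linear": [0,0,0],"twist": 0}])

```text
clock: 16.58
eef_pos: [448.7, -251.1, 92.0]
tool_rot: [3.141, -0.004, 3.016]
force: [-0.1, -0.9, -0.6]
width: 0.0
gripper_force: 0.0
```

Request:
drive_tool(motion=[{"fingers": 0,"linear": [-0.01,0,0],"twist": 0},{"fingers": 0,"linear": [-0.01,0,0],"twist": 0},{"fingers": 0,"linear": [-0.01,0,0],"twist": 0},{"fingers": 0,"linear": [-0.01,0,0],"twist": 0},{"fingers": 0,"linear": [-0.01,0,0],"twist": 0}])

```text
clock: 17.0
eef_pos: [502.2, -258.4, 96.8]
tool_rot: [-3.141, 0.004, 3.016]
force: [-0.6, -0.5, 0.6]
width: 0.3
gripper_force: 0.5
```

Request:
drive_tool(motion=[{"fingers": 0,"linear": [-0.01,0,0],"twist": 0},{"fingers": 0,"linear": [-0.01,0,0],"twist": 0},{"fingers": 0,"linear": [-0.008,0,0],"twist": 0},{"fingers": 0,"linear": [0,0,0],"twist": 0}])

```text
clock: 17.33
eef_pos: [530.9, -261.7, 96.2]
tool_rot: [-3.141, 0.006, 3.016]
force: [-0.0, -0.1, -0.6]
width: 0.3
gripper_force: 0.0
```

```bash
cat > lev.py <<'E'
from t2 import *; from cell import cams,monitor
r=np.array([549.0,-137.4,-.1217])
for n in("top","scene"):
    g=cams.get_image(n); c=g['color'].astype(int); m=(c[:,:,2]>140)&(c[:,:,1]<60)&(c[:,:,0]<60)
    k,l,st,ce=cv2.connectedComponentsWithStats(m.astype(np.uint8)); print(n,[(ce[i].round(1).tolist(),int(st[i,4])) for i in range(1,k) if st[i,4]>6])
    print([(a,proj(g,Ro.from_euler('z',r[2]).apply([-10+80*np.sin(a-.5),-125,34+80*np.cos(a-.5)])+[r[0],r[1],0]).round(1).tolist()) for a in(0,.6,.85,1.)])
s=monitor.read_state(); print(s['eef_pos'],s['force'])
E
python3 lev.py
```

```text
top [([396.4, 224.5], 17)]
[(0, [[395.0, 255.2]]), (0.6, [[397.8, 236.4]]), (0.85, [[398.0, 228.9]]), (1.0, [[397.8, 224.9]])]
scene [([186.7, 169.3], 41)]
[(0, [[199.5, 156.7]]), (0.6, [[190.8, 163.9]]), (0.85, [[187.5, 169.1]]), (1.0, [[185.8, 172.7]])]
[ 528.44062505 -261.47004784   95.1958982 ] [ 0.53644189  0.11255917 -1.16562147]
```

The lever is around 0.87 rad or a bit more. I'll push on until it stops.

Request:
drive_tool(motion=[{"fingers": 0,"linear": [-0.006,0,0],"twist": 0},{"fingers": 0,"linear": [-0.005,0,0],"twist": 0},{"fingers": 0,"linear": [0,0,0],"twist": 0},{"fingers": 0,"linear": [0,0,0],"twist": 0}])

```text
clock: 17.77
eef_pos: [538.6, -262.8, 94.0]
tool_rot: [3.141, 0.001, 3.016]
force: [-0.4, -0.2, -0.3]
width: -0.3
gripper_force: 0.0
```

```bash
python3 lev.py
```

```text
top [([396.1, 221.4], 11)]
[(0, [[395.0, 255.2]]), (0.6, [[397.8, 236.4]]), (0.85, [[398.0, 228.9]]), (1.0, [[397.8, 224.9]])]
scene [([185.4, 171.6], 40)]
[(0, [[199.5, 156.7]]), (0.6, [[190.8, 163.9]]), (0.85, [[187.5, 169.1]]), (1.0, [[185.8, 172.7]])]
[ 538.36078944 -262.6970749    93.96083543] [ 1.02830469 -0.9553983  -0.16480916]
```

Request:
drive_tool(motion=[{"fingers": 0,"linear": [-0.003,0,0],"twist": 0},{"fingers": 0,"linear": [-0.003,0,0],"twist": 0},{"fingers": 0,"linear": [0,0,0],"twist": 0}])

```text
clock: 18.12
eef_pos: [539.4, -263.1, 93.2]
tool_rot: [-3.141, -0.01, 3.015]
force: [-9.0, 1.1, 5.9]
width: 0.1
gripper_force: 4.9
```

Request:
drive_tool(motion=[{"fingers": 0,"linear": [0.02,0,0],"twist": 0},{"fingers": 0,"linear": [0.035,0,0],"twist": 0},{"fingers": 0,"linear": [0.03,0,-0.02],"twist": 0},{"fingers": 0,"linear": [0,-0.01,-0.035],"twist": 0},{"fingers": 0,"linear": [0,-0.01,-0.035],"twist": 0}])

```text
clock: 18.53
eef_pos: [454.1, -271.5, 183.8]
tool_rot: [3.14, -0.005, 3.018]
force: [1.1, -0.7, -0.1]
width: 0.1
gripper_force: 0.0
```

Request:
drive_tool(motion=[{"fingers": 0,"linear": [0,0,-0.035],"twist": 0},{"fingers": 0,"linear": [0,0,0],"twist": 0},{"fingers": 0,"linear": [0,0,0],"twist": 0}])

```text
clock: 18.78
eef_pos: [458.8, -273.4, 221.2]
tool_rot: [-3.14, 0.005, 3.015]
force: [-0.1, 0.9, -0.7]
width: -0.0
gripper_force: 0.0
```

```bash
python3 lev.py; python3 w.py end scene; python3 w.py endt top
python3 - <<'E'
from t2 import *
for n in ('rel','end'):
  g,s=pickle.load(open(n+'.pkl','rb')); c=g['color'].astype(int); m=(c[:,:,0]-c[:,:,2]>40)[140:180,205:255]; v,u=np.nonzero(m); print(n,len(u),u.mean()+205,v.mean()+140,[(v,*g['color'][v,227].tolist()) for v in range(168,176)])
a=cv2.imread('pics/top.png').astype(int); b=cv2.imread('pics/endt.png').astype(int); d=np.abs(a-b).max(2)>40
print("bowl diff",d[135:175,245:285].sum(),"white/red diff",d[230:270,203:265].sum())
E
```

```text
top [([398.1, 224.6], 54)]
[(0, [[395.0, 255.2]]), (0.6, [[397.8, 236.4]]), (0.85, [[398.0, 228.9]]), (1.0, [[397.8, 224.9]])]
scene [([185.5, 171.6], 38)]
[(0, [[199.5, 156.7]]), (0.6, [[190.8, 163.9]]), (0.85, [[187.5, 169.1]]), (1.0, [[185.8, 172.7]])]
[ 456.86867372 -272.68203294  218.54507944] [0.13302538 0.7296496  0.69429295]
rel 170 229.16470588235293 162.97058823529412 [(168, 144, 96, 48), (169, 147, 96, 49), (170, 155, 97, 43), (171, 131, 128, 125), (172, 153, 157, 161), (173, 139, 143, 144), (174, 77, 79, 78), (175, 78, 79, 77)]
end 170 229.16470588235293 162.97058823529412 [(168, 142, 92, 45), (169, 146, 95, 46), (170, 155, 98, 44), (171, 131, 127, 125), (172, 150, 156, 159), (173, 139, 143, 142), (174, 77, 78, 78), (175, 75, 78, 75)]
bowl diff 0 white/red diff 0
```

```bash
python3 -c "
from cell import ctrl; print(ctrl.finish_job())"
```

```text
the job is handed in; nothing more can be done
None
```

Job handed in at about 19 s of the 70 s: the camera images show the blue drum home in the spindle and released, the clamp lever all the way over at about 1.0 rad, and the other two drums and the tea bowl unmoved; the hand-in returned no verdict.

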